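# Fetch the mustard pot from behind the seasonings

## Task

The little lidded pot on the dark seasoning tray is hemmed in by three tall pieces (pepper mill, metal shaker, squeeze bottle). Set all three aside, standing, on the wooden board, and only then bring the pot to the middle of the white plate; after that put each of the three back upright exactly where it stood on the tray. Set everything down gently without dropping or toppling it, and leave the bowl, the tumbler and the spoon alone.

Things in the scene. Friction and masses are not known exactly. Their poses are not given: they have to be found in the camera images.
- station: Dark steel seasoning tray, fixed, 190 (its x) by 210 mm (its y): floor 4 mm thick, rim 16 mm high; upstand 36 mm high, 6 mm thick along the far (+x) edge. Origin: centre of the underside, on the counter; x points away from the robot within 20 degrees. At the start the pot is near (+30, 0) mm, the tall pieces near (-36, 0), (+20, +64), (+20, -64) mm, to 4 mm; which is where varies.
- board: Wooden chopping board, fixed, the side area: 270 (its x) by 160 (its y) by 15 mm thick, lying flat to the left or right of the tray. Origin: centre of its underside, on the counter; top 15 mm above it. Empty at the start.
- plate: White dinner plate, fixed, 216 mm across, on the side of the tray where the board is not. Origin: centre of its underside, on the counter. Its flat middle is 6 mm above the origin and about 120 mm across; the rim rises to 16 mm.
- mill_center (a point): Pepper mill, dark wood, round, 145 mm tall, loose, 0.15 to 0.31 kg. The point is on its axis, half-way up (72.5 mm above its underside); z is up. Foot 49 mm across; nearly straight neck 36 to 38 mm across from 50 to 118 mm above the underside (good to grip about 100 mm up); head 42 mm across.
- shaker_center (a point): Metal shaker, plain bright cylinder with a domed, pierced top, 48 mm across, 128 mm tall, loose, 0.14 to 0.28 kg. The point is on its axis, half-way up (64 mm above its underside); z is up. Straight side up to 112 mm above the underside (good to grip about 100 mm up).
- squeezer_center (a point): Squeeze bottle, white plastic, rigid, 46 mm across with a thin conical nozzle, 140 mm tall, loose, 0.12 to 0.26 kg. The point is on its axis, half-way up (70 mm above its underside); z is up. Straight side up to 110 mm above the underside (good to grip about 100 mm up).
- pot_center (a point): Small round white ceramic pot, 54 mm across, with a pale wooden lid fixed to it: 39 mm high over the lid, 48 mm over its 14 mm knob; loose, 0.09 to 0.19 kg. The point is on its axis, half-way up the ceramic (18 mm above its underside); z is up. Grip it across the ceramic, straight-sided from 6 to 36 mm above the underside.
- bowl: Bystander: steel bowl, 110 mm across, 50 mm high, loose, beyond the tray. Origin: centre of its underside. Leave alone.
- tumbler: Bystander: clear drinking glass, 66 mm across, 90 mm high, loose, beyond the tray. Origin: centre of its underside. Leave alone.
- spoon: Bystander: steel spoon lying flat on the counter between the robot and the tray, under 15 mm high, roughly along world y. Leave alone.
Mind the look-alikes: they are no part of the job. Leave any orange look-alike of the part that bears shaker_center alone.

How it is judged:
By the outcome, as a careful person would: the job done as asked, in the order asked, and still so for the second after the job is handed in, with the robot touching nothing.
It also fails if it takes over 152 s, if anything falls off the work surface, if the arm or the gripper's body presses on something with over 40 N, if the wrist force passes 120 N, or if a joint passes its speed limit or range.

## Robot

A 6-joint arm with a two-finger parallel gripper is mounted at the origin on the work surface. World frame = base frame: x ahead of the robot, y to its left, z up, the work surface at z = 0. Lengths are in m, angles in rad, forces in N, time in s.
With the tool pointing down it reaches from about 0.35 to 0.975 m from the base axis. Payload 4.9 kg.
Tool frame: the origin (TCP) lies midway between the tips of the shut fingers; the grasp point (between the pads) lies 19 mm behind it; z points along the fingers, y is the line along which they close (so a half turn about z gives the same grasp; the last joint's range is limited). The gripper opens to 85 mm and grips with 20 to 120 N. Pads are 22 mm wide; open, the fingers measure 114 mm over their backs; the gripper's body (76 mm by 85 mm) begins 54 mm behind the grasp point. The pads swing forward as they close: fully open they stand 13 mm farther back than shut.
Start: joints at [-1.372, 0.053, 1.613, -0, 1.476, -0.119], TCP at [0.195, -0.594, 0.231] pointing down, gripper open.
Joint ranges: [-3.01, 3.01], [-1.01, 2.22], [0.06, 2.58], [-1.02, 4.17], [0.09, 2.62], [-3.14, 3.14]. Speed limits (rad/s): [2.57, 2.57, 3.14, 3.14, 3.14, 3.14].

## Interface

Orientations are given as a unit quaternion [w, x, y, z].
In Python, from plant import manip gives the robot as it stands.
- The arm moves only by the tool carry_out, never from a script. Its argument "moves" is a list of rows, each a list of 7 numbers: the opening, from 0 (shut) to 1 (fully open), then the shift along the tool's x, y, z normalised to -1 to 1, where 1 is 0.4 m, then the turn, a rotation vector about the tool's x, y, z normalised to -1 to 1, where 1 is 0.5 rad. In form: [[grip, dx, dy, dz, rx, ry, rz], ...]. A call has 1 to 8 rows; each row is the pose to reach, as a shift and turn from the pose commanded when the call began, along the tool's axes at that moment; what a row does not reach only later rows make up. A row lasts 1/12 s, in which the tool goes at most 41.7 mm and 7.16 degrees, less where a joint would pass 70% of its speed; a pose out of reach is approached as far as the arm can. A call with a number of a shift or a turn outside -1 to 1 is refused whole. A call with a gripper value outside its range is refused whole. The fingers move at their own pace and stop on an object; the grip force is fixed at half the most. Time passes only in rows, so rows that repeat a pose let the fingers close. It gives the time, the measured TCP pose, the force and the opening at its end, in the units of the state.
- manip.state(): the state, without advancing time (a new reading comes with each control period).
- manip.grab_frame(name): name is "side" or "top" or "wrist"; returns the picture (400x640x3 uint8, red, green, blue); there is no depth.
- manip.camera_info(name): a dict with "intrinsics" (3x3 intrinsics, pixels), "extrinsics" (4x4, takes a point from world to camera coordinates). Camera axes: x right, y down, z forward; pixel columns grow to the right and rows downward; lengths in m; the calibration is good to about 2 mm. A picture is of the moment at which its call begins: read the wrist's pose just before it. camera_info takes no time and is no camera call; for the wrist camera it gives the pose at the moment of the call.
- manip.job_done(): hands the job in, once; it reports no verdict.
The state is a dict: "time": time; "joint_pos": joint angles; "joint_vel": joint speeds; "joint_efforts": joint torques, N m; "tool_pos": TCP position; "tool_rot": TCP orientation; "contact_force": force on the tool from outside, world axes, zero at the start; "ft_torque": the same for the moment, N m; "gripper_width": opening from 0.0 (shut) to 1.0 (fully open).
Only numpy, scipy, OpenCV 4.12 (cv2) and the standard library are available. Lean on these libraries where they do the work, as an engineer would, in place of code of your own. Each camera call takes 0.05 s, during which the arm holds its last target. There are 200 camera calls.

## Working session

There is one attempt and no reset: what is moved stays moved. The work goes in short steps, Python scripts to look and compute and a tool call to move; the robot and the scene stay as the last step left them, time stands still between calls to the robot, and variables do not carry over. Pictures are saved under pics/ and viewed, on a budget of 14 in all, crops included, one or two more only if the job needs it, and the job is handed in when it is done.

Besides the shell and the picture viewer there is one more tool, called as name([rows], argument=value, ...), one row to a line, values as JSON. carry_out: Moves the arm, as the interface text tells. Scaled input: -1 to 1 covers 0.4 m each way for a shift and 0.5 rad each way for a turn. Its arguments: {"type":"object","properties":{"moves":{"type":"array"}},"required":["moves"]}

```bash
ls; mkdir -p pics; cat > h.py <<'E'
import numpy as np, cv2
from plant import manip
def grab(n,f):
    im=manip.grab_frame(n); cv2.imwrite(f'pics/{f}.png',im[:,:,::-1]); return im
def ray(n,u,v,info=None):
    c=info or manip.camera_info(n); K=np.array(c['intrinsics']);T=np.array(c['extrinsics'])
    R=T[:3,:3]; o=-R.T@T[:3,3]; d=R.T@np.linalg.solve(K,[u,v,1.]); return o,d
def onz(n,u,v,z,info=None):
    o,d=ray(n,u,v,info); return o+d*(z-o[2])/d[2]
def proj(n,p,info=None):
    c=info or manip.camera_info(n); K=np.array(c['intrinsics']);T=np.array(c['extrinsics'])
    q=K@(T[:3,:3]@np.array(p)+T[:3,3]); return q[:2]/q[2]
E
python3 - <<'E'
from h import *
grab('top','top0');grab('side','side0')
for n in('top','side','wrist'):
    c=manip.camera_info(n);print(n,np.round(c['intrinsics'],1).tolist(),np.round(c['extrinsics'],3).tolist())
print(manip.state())
E
```

```text
pics
top [[480.0, 0.0, 315.1], [0.0, 480.0, 201.4], [0.0, 0.0, 1.0]] [[0.008, -1.0, -0.006, 0.003], [-0.99, -0.007, -0.139, 0.606], [0.139, 0.007, -0.99, 1.104], [0.0, 0.0, 0.0, 1.0]]
side [[419.7, 0.0, 320.3], [0.0, 419.7, 198.3], [0.0, 0.0, 1.0]] [[-0.776, -0.631, 0.011, 0.451], [-0.349, 0.414, -0.841, 0.253], [0.526, -0.656, -0.541, 0.628], [0.0, 0.0, 0.0, 1.0]]
wrist [[282.6, 0.0, 319.3], [0.0, 282.6, 199.9], [0.0, 0.0, 1.0]] [[0.313, -0.95, -0.001, -0.624], [-0.907, -0.299, 0.297, -0.039], [-0.283, -0.092, -0.955, 0.379], [0.0, 0.0, 0.0, 1.0]]
{'time': 0.1, 'joint_pos': array([-1.37196778e+00,  5.33201731e-02,  1.61415231e+00,  1.70102371e-05,
        1.47600159e+00, -1.19036694e-01]), 'joint_vel': array([ 1.48463485e-04, -8.87020445e-04, -1.61057430e-03, -1.13104903e-03,
        1.68127263e-03,  1.59975653e-05]), 'joint_efforts': array([-1.64463445e-04, -3.94904101e+01, -3.71364176e+01, -1.19875322e-04,
        3.90129135e-03, -1.95652476e-06]), 'tool_pos': array([ 0.19520858, -0.59314155,  0.23017039]), 'tool_rot': array([-9.40295900e-04,  9.87396465e-01,  1.58263499e-01, -2.90609788e-05]), 'contact_force': array([-0.25284601,  0.69366812, -0.89241397]), 'ft_torque': array([ 0.00558071, -0.0256472 ,  0.02620502]), 'gripper_width': 0.9994372827946374}
```

View pics/top0.png

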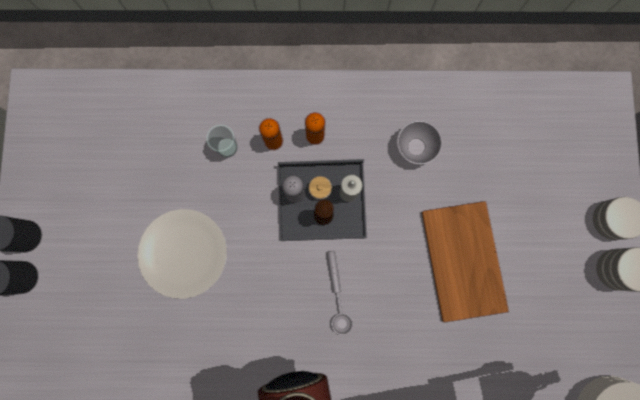

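View pics/side0.png

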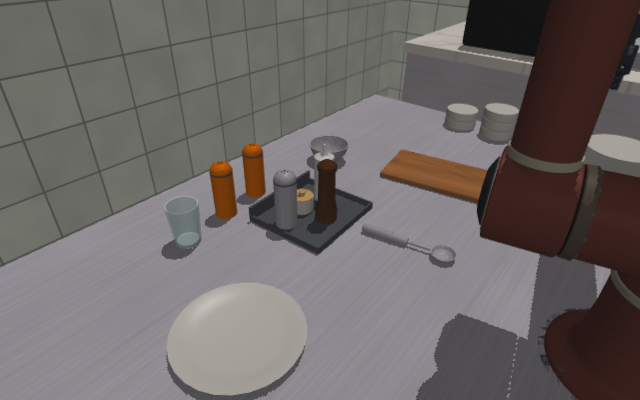

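Top view: the plate is at (183,253) and the board at (465,262). The tray is around (321,200). On it are the shaker (292,186), pot (320,188), squeezer (352,185) and mill (324,212). Candidates for "shaker": grey (292,186) is the real one, while orange (271,132) and (315,127) are look-alikes to leave alone. Next, a close crop to check this, plus measuring.

```bash
python3 - <<'E'
from h import *
t=cv2.imread('pics/top0.png');s=cv2.imread('pics/side0.png')
a=cv2.resize(t[150:250,265:380],None,fx=5,fy=5,interpolation=cv2.INTER_CUBIC)
b=cv2.resize(s[135:250,240:380],None,fx=4,fy=4,interpolation=cv2.INTER_CUBIC)
cv2.imwrite('pics/cropt.png',a);cv2.imwrite('pics/crops.png',b)
hsv=cv2.cvtColor(t,cv2.COLOR_BGR2HSV)
# board
def big(m):
    cs,_=cv2.findContours(m.astype(np.uint8),cv2.RETR_EXTERNAL,cv2.CHAIN_APPROX_NONE);return max(cs,key=cv2.contourArea)
m=(hsv[...,1]>110)&(hsv[...,0]<20);m[:,:400]=0
r=cv2.minAreaRect(big(m));print('board',r)
bx=cv2.boxPoints(r);print(np.round([onz('top',u,v,.015)[:2] for u,v in bx],4).tolist(), onz('top',*r[0],.015))
m=(t.astype(int).max(2)<80);m[:155]=0;m[260:]=0;m[:,:260]=0;m[:,385:]=0
r=cv2.minAreaRect(big(m));print('tray',r);bx=cv2.boxPoints(r)
print(np.round([onz('top',u,v,.016)[:2] for u,v in bx],4).tolist())
# plate: warm-ish
m=(hsv[...,0]>15)&(hsv[...,0]<45)&(hsv[...,1]>12)&(hsv[...,2]>120);m[:,:120]=0;m[:,250:]=0;m[:190]=0;m[320:]=0
m=cv2.morphologyEx(m.astype(np.uint8),cv2.MORPH_OPEN,np.ones((5,5)))
c=big(m);e=cv2.fitEllipse(c);print('plate',e,onz('top',*e[0],.014))
E
```

```text
board ((464.4989929199219, 261.09454345703125), (113.95167541503906, 66.50579833984375), 79.3150863647461)
[[0.5871, -0.251], [0.6186, -0.411], [0.3514, -0.4499], [0.3215, -0.2948]] [ 0.46747931 -0.35189565  0.015     ]
tray ((320.0077819824219, 199.73309326171875), (77.35704040527344, 88.11772918701172), 88.09085083007812)
[[0.7055, 0.1085], [0.7145, -0.1092], [0.5235, -0.1144], [0.5147, 0.0985]]
plate ((154.1866455078125, 241.85142517089844), (22.331789016723633, 58.268131256103516), 23.08143424987793) [0.50756855 0.39707113 0.014     ]
```

View pics/cropt.png

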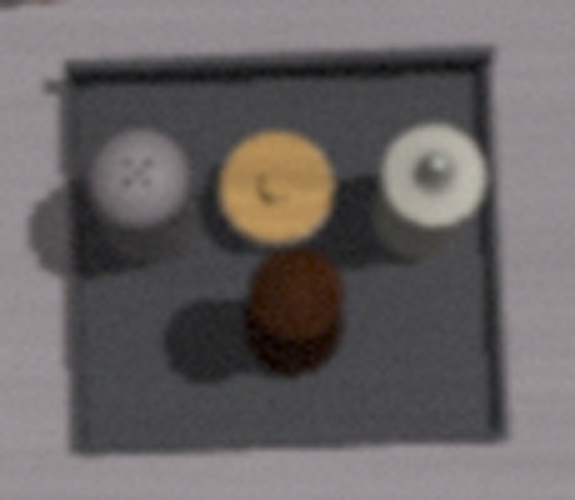

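View pics/crops.png

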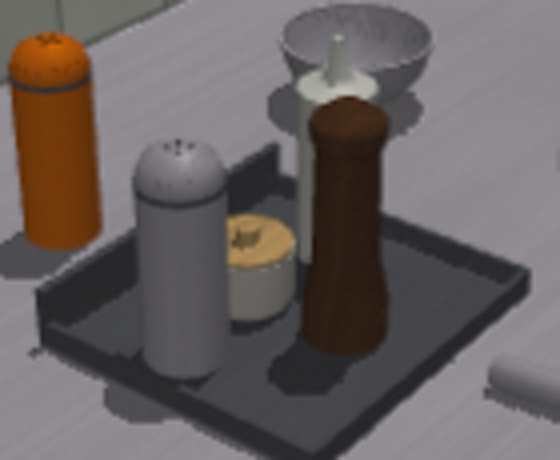

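The crops confirm it: grey shaker at left, pot with wooden lid in the middle, white bottle at right, mill in front. The orange ones stand outside the tray. Next I'm computing positions.

```bash
python3 - <<'E'
from h import *
t=cv2.imread('pics/top0.png')
T=dict(shaker=(140,178,.114),mill=(295,296,.135),squeezer=(433,175,.114),pot=(276,187,.042))
S=dict(shaker=(181,198,.116),squeezer=(339,90,.114),pot=(258,241,.042),mill=(350,125,.133))
for k in T:
    u,v,z=T[k];a=onz('top',u/5-.4+265,v/5-.4+150,z);u,v,z=S[k];b=onz('side',u/4-.4+240,v/4-.4+135,z);print(k,a.round(4),b.round(4))
for n,(u,v) in dict(nl=(75,450),nr=(507,437),fr=(490,50),fl=(68,65)).items():
    print(n,onz('top',u/5-.4+265,v/5-.4+150,.036 if n[0]=='f' else .016).round(4))
L=cv2.cvtColor(cv2.GaussianBlur(t,(5,5),0),cv2.COLOR_BGR2LAB).astype(int)
print(L[253,183],L[253,260],L[215,183])
m=((L[...,2]-L[253,260,2])>6).astype(np.uint8);m[:,:120]=0;m[:,250:]=0;m[:190]=0;m[320:]=0
c=max(cv2.findContours(m,0,cv2.CHAIN_APPROX_NONE)[0],key=cv2.contourArea);e=cv2.fitEllipse(c);print(e,onz('top',*e[0],.014),cv2.boundingRect(c))
E
```

```text
shaker [0.632 0.058 0.114] [0.6146 0.0742 0.116 ]
mill [ 0.5764 -0.0118  0.135 ] [ 0.5783 -0.0157  0.133 ]
squeezer [ 0.6343 -0.0738  0.114 ] [ 0.6303 -0.0721  0.114 ]
pot [ 0.6406 -0.0034  0.042 ] [ 0.6361 -0.0082  0.042 ]
nl [0.5153 0.0928 0.016 ]
nr [ 0.5233 -0.116   0.016 ]
fr [ 0.7099 -0.1069  0.036 ]
fl [0.701  0.0981 0.036 ]
[174 129 134] [150 131 127] [173 129 134]
((183.1974334716797, 253.70216369628906), (79.22013092041016, 87.06415557861328), 22.93922996520996) [0.47958308 0.3252905  0.014     ] (139, 211, 86, 86)
```

carry_out([
  [1,0.58,-0.59,-0.12,0,0,0.636],
  [1,0.58,-0.59,-0.12,0,0,0.636],
  [1,0.58,-0.59,-0.12,0,0,0.636],
  [1,0.58,-0.59,-0.12,0,0,0.636],
  [1,0.58,-0.59,-0.12,0,0,0.636],
  [1,0.58,-0.59,-0.12,0,0,0.636],
  [1,0.58,-0.59,-0.12,0,0,0.636],
  [1,0.58,-0.59,-0.12,0,0,0.636],
])

```text
time: 0.77
tool_pos: [0.3417, -0.2959, 0.279]
tool_rot: [-0.0, 1.0, -0.0, -0.0]
contact_force: [2.0, -0.3, -0.7]
gripper_width: 0.998
```

carry_out([
  [1,0.55,-0.71,-0.08,0,0,0],
  [1,0.55,-0.71,-0.08,0,0,0],
  [1,0.55,-0.71,-0.08,0,0,0],
  [1,0.55,-0.71,-0.08,0,0,0],
  [1,0.55,-0.71,-0.08,0,0,0],
  [1,0.55,-0.71,-0.08,0,0,0],
  [1,0.55,-0.71,-0.08,0,0,0],
  [1,0.55,-0.71,-0.08,0,0,0],
])

```text
time: 1.43
tool_pos: [0.5455, -0.0334, 0.3084]
tool_rot: [0.0, 1.0, 0.0, -0.0]
contact_force: [0.5, -1.1, 0.4]
gripper_width: 0.998
```

carry_out([
  [1,0,0,0,0,0,0],
  [1,0,0,0,0,0,0],
  [1,0,0,0,0,0,0],
  [1,0,0,0,0,0,0],
])

```text
time: 1.77
tool_pos: [0.5442, -0.0363, 0.3083]
tool_rot: [0.0, 1.0, -0.001, -0.0]
contact_force: [-0.4, -0.5, -0.1]
gripper_width: 1.003
```

```bash
python3 - <<'E'
from h import *
import json
c=manip.camera_info('wrist');im=grab('wrist','w1');json.dump({k:np.array(v).tolist() for k,v in c.items()},open('w1.json','w'))
print(manip.state()['tool_pos'])
for n,p in dict(shaker=(.632,.058,.114),mill=(.5764,-.0118,.149),squeezer=(.6343,-.0738,.114),pot=(.6406,-.0034,.042),plate=(.48,.325,.006)).items(): print(n,proj('wrist',p,c).round(1))
E
```

```text
[ 0.5442008  -0.03655336  0.30841872]
shaker [235.3 100.7]
mill [296.3 154.8]
squeezer [352.7  98.5]
pot [295.   95.9]
plate [100.1 200.9]
```

View pics/w1.png

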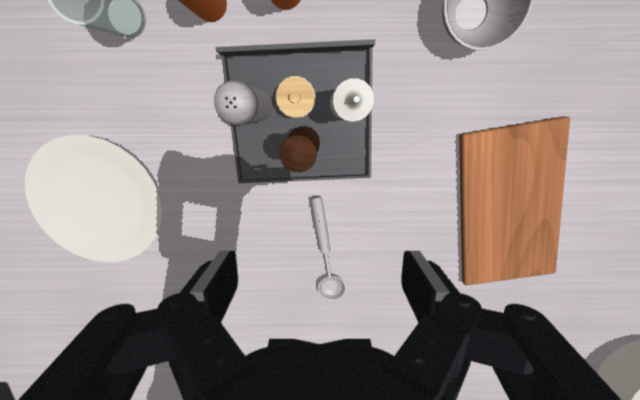

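The wrist view shows shaker (236,102), pot (295,97), squeezer (353,100), mill head (298,153), plate centre (~92,199) and board (~515,200). These match the top estimates within about 2 px. I'll refine with masks.

```bash
python3 - <<'E'
from h import *
import json
c=json.load(open('w1.json'));im=cv2.imread('pics/w1.png');L=cv2.cvtColor(cv2.GaussianBlur(im,(3,3),0),cv2.COLOR_BGR2LAB).astype(int)
def blob(m,x0,y0,x1,y1):
    k=np.zeros(m.shape,np.uint8);k[y0:y1,x0:x1]=m[y0:y1,x0:x1]
    ct=max(cv2.findContours(k,0,cv2.CHAIN_APPROX_NONE)[0],key=cv2.contourArea);return ct
def rep(n,ct,z):
    P=np.array([onz('wrist',u,v,z,c)[:2] for u,v in ct[:,0]],np.float32);(x,y),r=cv2.minEnclosingCircle(P);e=cv2.fitEllipse(P*1000);print(n,round(x,4),round(y,4),'r',round(r,4),'ell',np.round(e[0],1),np.round(e[1],1))
rep('plate',blob(L[...,2]>L[205,190,2].clip(0,127)+5,10,110,165,280),.014)
rep('pot',blob(L[...,2]>150,270,70,322,122),.041)
rep('squeezer',blob((L[...,0]>165),330,76,374,124),.114)
rep('mill',blob((L[...,1]>133)&(L[...,2]>131),275,120,325,175),.14)
rep('shaker',blob((L[...,0]>100),216,80,258,126),.114)
m=(L[...,2]>140);ct=blob(m,440,100,600,300);r=cv2.boxPoints(cv2.minAreaRect(np.array([[onz('wrist',u,v,.015,c)[:2]*1000] for u,v in ct[:,0]],np.float32)));print(r.round(0).tolist(),r.mean(0))
E
```

```text
plate 0.4802 0.329 r 0.1072 ell [480.4 329.2] [211.  211.7]
pot 0.6393 -0.0032 r 0.0257 ell [639.4  -3.2] [49.7 50.4]
squeezer 0.6317 -0.0808 r 0.0297 ell [632.7 -77.1] [48.8 51.1]
mill 0.5815 -0.014 r 0.0251 ell [580.  -14.7] [38.  49.4]
shaker 0.6296 0.0574 r 0.0349 ell [631.6  58.9] [46.2 59.1]
[[324.0, -293.0], [351.0, -451.0], [615.0, -406.0], [588.0, -248.0]] [ 469.63275 -349.57367]
```

carry_out([
  [1,0.082,-0.06,0.32,0,0,0],
  [1,0.082,-0.06,0.32,0,0,0],
  [1,0.082,-0.06,0.32,0,0,0],
  [1,0.082,-0.06,0.32,0,0,0],
  [1,0.082,-0.06,0.32,0,0,0],
  [1,0.082,-0.06,0.32,0,0,0],
])

```text
time: 2.32
tool_pos: [0.5776, -0.0125, 0.1817]
tool_rot: [0.0, 1.0, -0.001, 0.0]
contact_force: [-0.2, -0.2, 0.9]
gripper_width: 1.002
```

```bash
python3 - <<'E'
from h import *
c=manip.camera_info('wrist');im=grab('wrist','w2')
print(manip.state()['tool_pos'])
for n,p in dict(shaker=(.632,.058,.114),mill=(.577,-.0125,.149),squeezer=(.634,-.074,.114),pot=(.640,-.0034,.042)).items(): print(n,proj('wrist',p,c).round(1))
E
```

```text
[ 0.5786307  -0.01258432  0.18352722]
shaker [223.1 142.8]
mill [319.5 231.2]
squeezer [403.7 139.9]
pot [309.9 126.6]
```

View pics/w2.png

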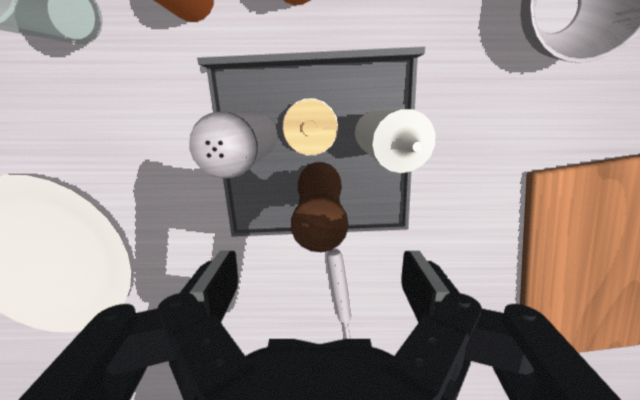

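carry_out([
  [1,0,0,0.08,0,0,0],
  [1,0,0,0.16,0,0,0],
  [1,0,0,0.21,0,0,0],
  [1,0,0,0.24,0,0,0],
  [1,0,0,0.24,0,0,0],
  [1,0,0,0.24,0,0,0],
])

```text
time: 2.87
tool_pos: [0.5789, -0.012, 0.0869]
tool_rot: [0.0, 1.0, -0.0, 0.001]
contact_force: [-0.4, 0.2, 0.1]
gripper_width: 0.999
```

carry_out([
  [0.7,0,0,0,0,0,0],
  [0.5,0,0,0,0,0,0],
  [0.2,0,0,0,0,0,0],
  [0.2,0,0,0,0,0,0],
  [0.2,0,0,0,0,0,0],
  [0.2,0,0,0,0,0,0],
  [0.2,0,0,0,0,0,0],
  [0.2,0,0,0,0,0,0],
])

```text
time: 3.53
tool_pos: [0.5787, -0.0119, 0.0863]
tool_rot: [0.0, 1.0, -0.0, 0.001]
contact_force: [0.3, -1.0, 5.9]
gripper_width: 0.439
```

carry_out([
  [0.2,0,0,-0.05,0,0,0],
  [0.2,0,0,-0.13,0,0,0],
  [0.2,0,0,-0.21,0,0,0],
  [0.2,-0.01,0.02,-0.225,0,0,0],
  [0.2,-0.04,0.08,-0.225,0,0,0],
  [0.2,-0.08,0.15,-0.225,0,0,0],
  [0.2,-0.12,0.22,-0.225,0,0,0],
  [0.2,-0.16,0.29,-0.225,0,0,0],
])

```text
time: 4.2
tool_pos: [0.5117, -0.1281, 0.1727]
tool_rot: [-0.001, 1.0, 0.0, -0.001]
contact_force: [0.2, -0.3, -2.8]
gripper_width: 0.435
```

carry_out([
  [0.2,-0.04,0.08,0,0,0,0],
  [0.2,-0.08,0.16,0,0,0,0],
  [0.2,-0.13,0.24,0,0,0,0],
  [0.2,-0.18,0.32,0,0,0,0],
  [0.2,-0.22,0.4,0,0,0,0],
  [0.2,-0.26,0.48,0,0,0,0],
  [0.2,-0.3,0.55,0,0,0,0],
  [0.2,-0.32,0.585,0,0,0,0],
])

```text
time: 4.87
tool_pos: [0.3827, -0.3636, 0.1729]
tool_rot: [-0.001, 1.0, -0.002, -0.001]
contact_force: [1.4, -0.1, -2.2]
gripper_width: 0.434
```

carry_out([
  [0.2,0,0,0,0,0,0],
  [0.2,0,0,0,0,0,0],
  [0.2,0,0,0,0,0,0],
])

```text
time: 5.12
tool_pos: [0.3852, -0.3604, 0.1734]
tool_rot: [-0.001, 1.0, -0.0, -0.001]
contact_force: [0.3, -0.3, -3.3]
gripper_width: 0.437
```

carry_out([
  [0.2,0,0,0.06,0,0,0],
  [0.2,0,0,0.12,0,0,0],
  [0.2,0,0,0.16,0,0,0],
  [0.2,0,0,0.175,0,0,0],
  [0.2,0,0,0.18,0,0,0],
  [0.2,0,0,0.183,0,0,0],
  [0.2,0,0,0.183,0,0,0],
])

```text
time: 5.7
tool_pos: [0.3864, -0.3617, 0.1026]
tool_rot: [0.001, 1.0, 0.0, 0.001]
contact_force: [0.7, -0.0, -1.8]
gripper_width: 0.435
```

carry_out([
  [0.2,0,0,0.002,0,0,0],
  [0.2,0,0,0.004,0,0,0],
  [0.2,0,0,0.004,0,0,0],
])

```text
time: 5.95
tool_pos: [0.3859, -0.3619, 0.1007]
tool_rot: [0.0, 1.0, -0.0, 0.0]
contact_force: [1.0, -0.5, -2.2]
gripper_width: 0.436
```

carry_out([
  [0.2,0,0,0.003,0,0,0],
  [0.2,0,0,0.006,0,0,0],
  [0.2,0,0,0.007,0,0,0],
  [0.2,0,0,0.007,0,0,0],
])

```text
time: 6.28
tool_pos: [0.3856, -0.3617, 0.0974]
tool_rot: [0.0, 1.0, -0.0, 0.0]
contact_force: [-0.5, 0.7, -0.7]
gripper_width: 0.431
```

carry_out([
  [0.2,0,0,0.001,0,0,0],
  [0.2,0,0,0.002,0,0,0],
  [0.2,0,0,0.003,0,0,0],
  [0.2,0,0,0.003,0,0,0],
])

```text
time: 6.62
tool_pos: [0.3861, -0.3619, 0.0974]
tool_rot: [0.0, 1.0, -0.0, 0.0]
contact_force: [-0.8, 1.7, 4.9]
gripper_width: 0.433
```

carry_out([
  [0.5,0,0,0,0,0,0],
  [0.6,0,0,0,0,0,0],
  [0.8,0,0,0,0,0,0],
  [1,0,0,0,0,0,0],
  [1,0,0,-0.05,0,0,0],
  [1,0,0,-0.13,0,0,0],
  [1,0,0,-0.21,0,0,0],
  [1,0,0,-0.25,0,0,0],
])

```text
time: 7.28
tool_pos: [0.3866, -0.3627, 0.2001]
tool_rot: [0.002, 1.0, -0.0, 0.002]
contact_force: [1.1, -1.5, 0.1]
gripper_width: 0.999
```

```bash
python3 - <<'E'
from h import *
c=manip.camera_info('wrist');im=grab('wrist','w3')
print(manip.state()['tool_pos'],manip.state()['gripper_width'], proj('wrist',(.386,-.362,.16),c),proj('wrist',(.386,-.362,.015),c))
E
```

```text
[ 0.38753838 -0.36388652  0.20289225] 1.0015013793982825 [318.24034766 227.09275737] [318.07612304 179.93748497]
```

View pics/w3.png

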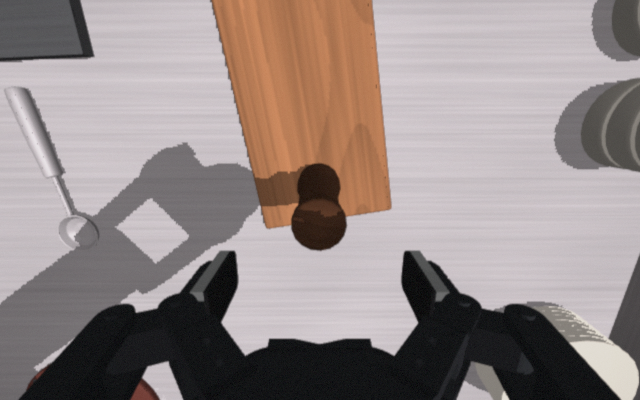

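The mill stands upright on the board, base around (319,182). Next is the squeezer.

carry_out([
  [1,0.05,-0.06,0,0,0,0],
  [1,0.11,-0.13,0,0,0,0],
  [1,0.17,-0.2,0,0,0,0],
  [1,0.23,-0.27,0,0,0,0],
  [1,0.29,-0.34,0,0,0,0],
  [1,0.35,-0.41,0,0,0,0],
  [1,0.41,-0.48,0,0,0,0],
  [1,0.47,-0.55,0,0,0,0],
])

```text
time: 8.0
tool_pos: [0.5743, -0.1398, 0.1949]
tool_rot: [-0.0, 1.0, -0.0, -0.0]
contact_force: [0.4, -0.6, 1.2]
gripper_width: 1.003
```

carry_out([
  [1,0.06,-0.07,0.02,0,0,0],
  [1,0.12,-0.14,0.04,0,0,0],
  [1,0.15,-0.17,0.05,0,0,0],
  [1,0.15,-0.17,0.05,0,0,0],
  [1,0.15,-0.17,0.05,0,0,0],
  [1,0.15,-0.17,0.05,0,0,0],
])

```text
time: 8.5
tool_pos: [0.6331, -0.074, 0.1754]
tool_rot: [0.0, 1.0, -0.0, -0.001]
contact_force: [-0.0, -0.2, 0.4]
gripper_width: 0.999
```

```bash
python3 - <<'E'
from h import *
c=manip.camera_info('wrist');im=grab('wrist','w4')
print(manip.state()['tool_pos'])
L=cv2.cvtColor(cv2.GaussianBlur(im,(3,3),0),cv2.COLOR_RGB2LAB).astype(int)
g=cv2.cvtColor(im,cv2.COLOR_RGB2GRAY)
h=cv2.HoughCircles(cv2.GaussianBlur(g,(3,3),0)[120:260,230:410],cv2.HOUGH_GRADIENT,1,30,param1=100,param2=18,minRadius=22,maxRadius=45)
print(h[0][:3]+[230,120,0] if h is not None else None)
for z in(.114,.004):print(proj('wrist',(.634,-.074,z),c),proj('wrist',(.634,-.051,z),c))
E
```

```text
[ 0.63311695 -0.07442123  0.17582555]
[[319.5        213.5         29.60000038]
 [250.5        183.5         25.39999962]]
[319.41895739 214.22204001] [289.41248751 214.22014107]
[319.28680894 180.72303436] [299.07616346 180.71957297]
```

View pics/w4.png

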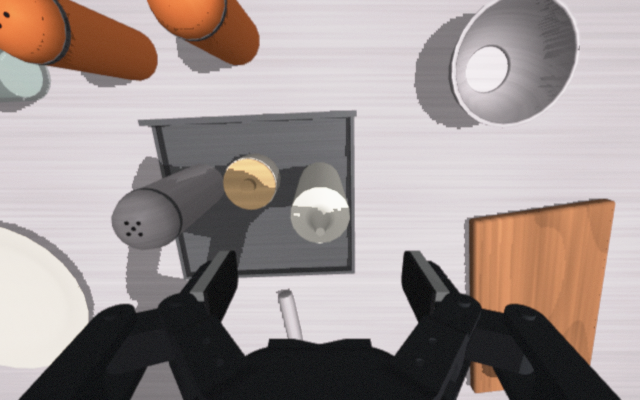

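Bottle circle at (319.5,213.5) against predicted (319.4,214.2), so it is centred. Descend and grip.

carry_out([
  [1,0,0,0.08,0,0,0],
  [1,0,0,0.16,0,0,0],
  [1,0,0,0.21,0,0,0],
  [1,0,0,0.228,0,0,0],
  [1,0,0,0.228,0,0,0],
  [1,0,0,0.228,0,0,0],
  [0.8,0,0,0.228,0,0,0],
  [0.6,0,0,0.228,0,0,0],
])

```text
time: 9.22
tool_pos: [0.6352, -0.0741, 0.0874]
tool_rot: [0.0, 1.0, -0.0, 0.002]
contact_force: [-0.2, 0.2, -0.7]
gripper_width: 0.747
```

carry_out([
  [0.4,0,0,0,0,0,0],
  [0.3,0,0,0,0,0,0],
  [0.3,0,0,0,0,0,0],
  [0.3,0,0,0,0,0,0],
  [0.3,0,0,0,0,0,0],
  [0.3,0,0,0,0,0,0],
])

```text
time: 9.72
tool_pos: [0.6351, -0.074, 0.0869]
tool_rot: [0.001, 1.0, -0.0, 0.002]
contact_force: [0.6, -0.9, 6.5]
gripper_width: 0.518
```

carry_out([
  [0.3,0,0,-0.05,0,0,0],
  [0.3,0,0,-0.13,0,0,0],
  [0.3,0,0,-0.21,0,0,0],
  [0.3,-0.01,0.02,-0.225,0,0,0],
  [0.3,-0.05,0.08,-0.225,0,0,0],
  [0.3,-0.09,0.15,-0.225,0,0,0],
  [0.3,-0.13,0.22,-0.225,0,0,0],
  [0.3,-0.17,0.29,-0.225,0,0,0],
])

```text
time: 10.38
tool_pos: [0.5638, -0.1902, 0.173]
tool_rot: [-0.0, 1.0, 0.0, -0.001]
contact_force: [0.6, -0.4, -3.0]
gripper_width: 0.52
```

carry_out([
  [0.3,-0.04,0.07,0,0,0,0],
  [0.3,-0.08,0.14,0,0,0,0],
  [0.3,-0.12,0.21,0,0,0,0],
  [0.3,-0.16,0.28,0,0,0,0],
  [0.3,-0.2,0.34,0,0,0,0],
  [0.3,-0.23,0.38,0,0,0,0],
  [0.3,-0.245,0.4,0,0,0,0],
  [0.3,-0.245,0.4,0,0,0,0],
])

```text
time: 11.05
tool_pos: [0.4659, -0.3505, 0.1733]
tool_rot: [-0.001, 1.0, -0.002, -0.001]
contact_force: [0.3, 0.1, -2.2]
gripper_width: 0.516
```

carry_out([
  [0.3,0,0,0.02,0,0,0],
  [0.3,0,0,0.08,0,0,0],
  [0.3,0,0,0.14,0,0,0],
  [0.3,0,0,0.17,0,0,0],
  [0.3,0,0,0.185,0,0,0],
  [0.3,0,0,0.19,0,0,0],
  [0.3,0,0,0.192,0,0,0],
  [0.3,0,0,0.192,0,0,0],
])

```text
time: 11.72
tool_pos: [0.4682, -0.3494, 0.0983]
tool_rot: [0.0, 1.0, 0.0, 0.0]
contact_force: [1.2, -0.3, -2.3]
gripper_width: 0.516
```

carry_out([
  [0.3,0,0,0.002,0,0,0],
  [0.3,0,0,0.004,0,0,0],
  [0.3,0,0,0.005,0,0,0],
  [0.3,0,0,0.005,0,0,0],
])

```text
time: 12.05
tool_pos: [0.4684, -0.3499, 0.0979]
tool_rot: [0.0, 1.0, -0.0, 0.001]
contact_force: [-1.1, 1.8, 5.2]
gripper_width: 0.518
```

carry_out([
  [0.55,0,0,0,0,0,0],
  [0.7,0,0,0,0,0,0],
  [0.9,0,0,0,0,0,0],
  [1,0,0,0,0,0,0],
  [1,0,0,-0.05,0,0,0],
  [1,0,0,-0.13,0,0,0],
  [1,0,0,-0.21,0,0,0],
  [1,0,0,-0.25,0,0,0],
])

```text
time: 12.72
tool_pos: [0.4688, -0.3507, 0.2003]
tool_rot: [0.002, 1.0, -0.0, 0.002]
contact_force: [0.2, -0.3, 0.7]
gripper_width: 0.999
```

carry_out([
  [1,0.02,-0.06,0,0,0,0],
  [1,0.05,-0.14,0,0,0,0],
  [1,0.08,-0.22,0,0,0,0],
  [1,0.12,-0.3,0,0,0,0],
  [1,0.16,-0.38,0,0,0,0],
  [1,0.2,-0.46,0,0,0,0],
  [1,0.24,-0.54,0,0,0,0],
  [1,0.28,-0.62,0,0,0,0],
])

```text
time: 13.38
tool_pos: [0.5801, -0.0999, 0.1959]
tool_rot: [0.0, 1.0, -0.0, 0.0]
contact_force: [0.7, -0.3, -0.4]
gripper_width: 0.996
```

carry_out([
  [1,0.03,-0.08,0.01,0,0,0],
  [1,0.06,-0.16,0.02,0,0,0],
  [1,0.09,-0.24,0.03,0,0,0],
  [1,0.11,-0.32,0.04,0,0,0],
  [1,0.125,-0.37,0.05,0,0,0],
  [1,0.13,-0.4,0.05,0,0,0],
  [1,0.13,-0.4,0.05,0,0,0],
  [1,0.13,-0.4,0.05,0,0,0],
])

```text
time: 14.05
tool_pos: [0.6316, 0.0582, 0.1759]
tool_rot: [0.0, 1.0, 0.0, -0.0]
contact_force: [0.7, 0.5, 0.1]
gripper_width: 1.001
```

```bash
python3 - <<'E'
from h import *
c=manip.camera_info('wrist');im=grab('wrist','w5')
print(manip.state()['tool_pos'])
g=cv2.cvtColor(im,cv2.COLOR_RGB2GRAY)
h=cv2.HoughCircles(cv2.GaussianBlur(g,(3,3),0)[120:280,240:400],cv2.HOUGH_GRADIENT,1,20,param1=80,param2=14,minRadius=24,maxRadius=42)
print(h[0][:4]+[240,120,0] if h is not None else None)
for z in(.114,.004):print(proj('wrist',(.632,.058,z),c),proj('wrist',(.632,.082,z),c))
E
```

```text
[0.63163568 0.0575296  0.17618081]
[[319.5        218.5         31.        ]
 [380.5        181.5         25.20000076]
 [327.5        189.5         31.29999924]]
[319.66958619 214.61987765] [288.46017038 214.59538189]
[319.40585701 181.14689958] [298.36448874 181.12616221]
```

View pics/w5.png

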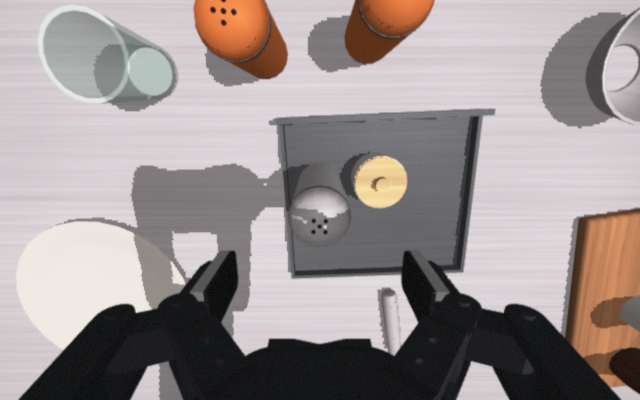

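Grey shaker centred at (319.5,217), so it is aligned in y. The orange look-alikes (235,20) and (390,10) are well clear. Descend and grip.

carry_out([
  [1,0,0,0.08,0,0,0],
  [1,0,0,0.16,0,0,0],
  [1,0,0,0.21,0,0,0],
  [1,0,0,0.228,0,0,0],
  [1,0,0,0.228,0,0,0],
  [1,0,0,0.228,0,0,0],
  [0.8,0,0,0.228,0,0,0],
  [0.65,0,0,0.228,0,0,0],
])

```text
time: 14.77
tool_pos: [0.6333, 0.0581, 0.0874]
tool_rot: [0.0, 1.0, -0.0, 0.002]
contact_force: [-0.9, -0.3, -0.0]
gripper_width: 0.748
```

carry_out([
  [0.4,0,0,0,0,0,0],
  [0.3,0,0,0,0,0,0],
  [0.3,0,0,0,0,0,0],
  [0.3,0,0,0,0,0,0],
  [0.3,0,0,0,0,0,0],
  [0.3,0,0,0,0,0,0],
])

```text
time: 15.27
tool_pos: [0.6333, 0.0584, 0.087]
tool_rot: [0.0, 1.0, -0.0, 0.002]
contact_force: [-0.3, -0.5, 5.9]
gripper_width: 0.542
```

carry_out([
  [0.3,0,0,-0.05,0,0,0],
  [0.3,0,0,-0.13,0,0,0],
  [0.3,0,0,-0.21,0,0,0],
  [0.3,0,0.02,-0.225,0,0,0],
  [0.3,-0.02,0.09,-0.225,0,0,0],
  [0.3,-0.04,0.17,-0.225,0,0,0],
  [0.3,-0.05,0.25,-0.225,0,0,0],
  [0.3,-0.07,0.33,-0.225,0,0,0],
])

```text
time: 15.93
tool_pos: [0.6026, -0.0747, 0.1731]
tool_rot: [-0.0, 1.0, 0.0, -0.001]
contact_force: [1.0, -0.2, -1.6]
gripper_width: 0.539
```

carry_out([
  [0.3,-0.02,0.08,0,0,0,0],
  [0.3,-0.03,0.16,0,0,0,0],
  [0.3,-0.05,0.24,0,0,0,0],
  [0.3,-0.07,0.32,0,0,0,0],
  [0.3,-0.08,0.4,0,0,0,0],
  [0.3,-0.1,0.48,0,0,0,0],
  [0.3,-0.12,0.56,0,0,0,0],
  [0.3,-0.13,0.63,0,0,0,0],
])

```text
time: 16.6
tool_pos: [0.5496, -0.3272, 0.1727]
tool_rot: [-0.001, 1.0, -0.001, -0.001]
contact_force: [1.0, 0.3, -2.6]
gripper_width: 0.541
```

carry_out([
  [0.3,0,0.025,0,0,0,0],
  [0.3,0,0.025,0.06,0,0,0],
  [0.3,0,0.025,0.13,0,0,0],
  [0.3,0,0.025,0.17,0,0,0],
  [0.3,0,0.025,0.185,0,0,0],
  [0.3,0,0.025,0.19,0,0,0],
  [0.3,0,0.025,0.192,0,0,0],
  [0.3,0,0.025,0.192,0,0,0],
])

```text
time: 17.27
tool_pos: [0.5514, -0.3345, 0.0982]
tool_rot: [-0.001, 1.0, 0.0, -0.001]
contact_force: [-2.4, 2.5, 3.3]
gripper_width: 0.544
```

carry_out([
  [0.3,0,0,0.002,0,0,0],
  [0.3,0,0,0.004,0,0,0],
  [0.3,0,0,0.005,0,0,0],
  [0.3,0,0,0.005,0,0,0],
])

```text
time: 17.6
tool_pos: [0.5519, -0.3346, 0.0983]
tool_rot: [-0.001, 1.0, 0.0, -0.0]
contact_force: [-4.8, 6.0, 10.6]
gripper_width: 0.544
```

carry_out([
  [0.3,0,0,-0.003,0,0,0],
  [0.6,0,0,-0.003,0,0,0],
  [0.8,0,0,-0.003,0,0,0],
  [1,0,0,-0.003,0,0,0],
  [1,0,0,-0.05,0,0,0],
  [1,0,0,-0.13,0,0,0],
  [1,0,0,-0.21,0,0,0],
  [1,0,0,-0.25,0,0,0],
])

```text
time: 18.27
tool_pos: [0.5529, -0.3367, 0.2003]
tool_rot: [0.002, 1.0, -0.0, 0.002]
contact_force: [0.9, -0.5, 1.1]
gripper_width: 1.0
```

carry_out([
  [1,0.02,-0.06,0,0,0,0],
  [1,0.04,-0.14,0,0,0,0],
  [1,0.06,-0.22,0,0,0,0],
  [1,0.08,-0.3,0,0,0,0],
  [1,0.1,-0.38,0,0,0,0],
  [1,0.12,-0.46,0,0,0,0],
  [1,0.14,-0.54,0,0,0,0],
  [1,0.16,-0.62,0,0,0,0],
])

```text
time: 18.93
tool_pos: [0.6158, -0.0861, 0.1957]
tool_rot: [0.0, 1.0, -0.0, 0.0]
contact_force: [0.3, -0.9, 0.2]
gripper_width: 1.0
```

carry_out([
  [1,0.03,-0.08,0.04,0,0,0],
  [1,0.05,-0.15,0.1,0,0,0],
  [1,0.06,-0.2,0.16,0,0,0],
  [1,0.06,-0.21,0.22,0,0,0],
  [1,0.06,-0.21,0.25,0,0,0],
  [1,0.06,-0.21,0.25,0,0,0],
  [1,0.06,-0.21,0.25,0,0,0],
])

```text
time: 19.52
tool_pos: [0.6393, -0.0042, 0.0955]
tool_rot: [0.0, 1.0, -0.0, -0.001]
contact_force: [-0.2, -0.8, 0.3]
gripper_width: 1.001
```

```bash
python3 - <<'E'
from h import *
c=manip.camera_info('wrist');im=grab('wrist','w6');grab('top','top1')
print(manip.state()['tool_pos'])
L=cv2.cvtColor(im,cv2.COLOR_RGB2LAB).astype(int)
m=(L[...,2]>150).astype(np.uint8);m[:,:230]=0;m[:,410:]=0
ct=max(cv2.findContours(m,0,cv2.CHAIN_APPROX_NONE)[0],key=cv2.contourArea)
for z in (.04,.043):
  P=np.array([onz('wrist',u,v,z,c)[:2]*1000 for u,v in ct[:,0]],np.float32);print(cv2.fitEllipse(P),cv2.minEnclosingCircle(P))
E
```

```text
[ 0.640905   -0.00462082  0.09795654]
((638.541259765625, -2.044877052307129), (47.813446044921875, 53.007728576660156), 90.78073120117188) ((638.34765625, -3.2073259353637695), 26.4217472076416)
((639.70751953125, -2.072390079498291), (47.0875244140625, 52.202938079833984), 90.78079986572266) ((639.5169067382812, -3.2171630859375), 26.020517349243164)
```

View pics/w6.png

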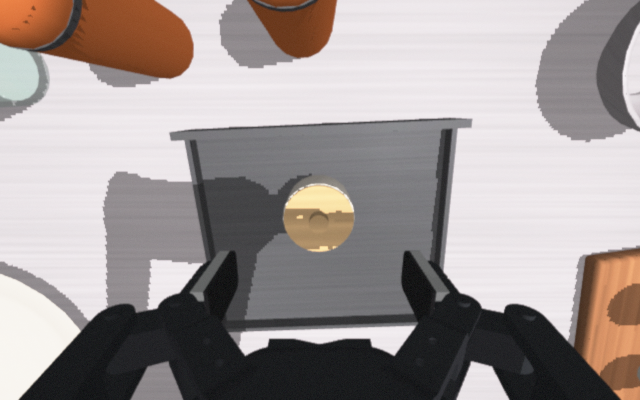

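View pics/top1.png

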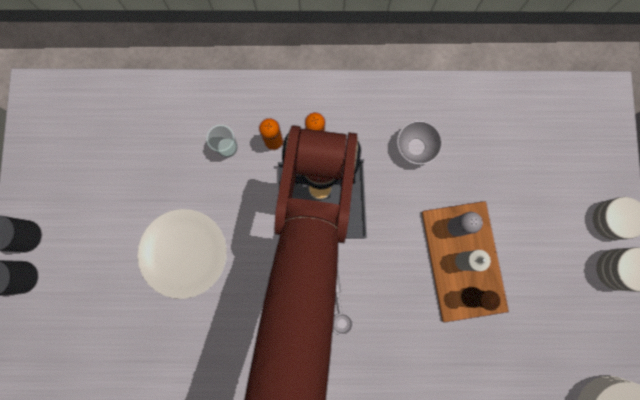

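Board holds shaker (471,222), squeezer (480,260) and mill (488,299), all standing. The pot at (319,218) is centred between the fingers. Next: grip the pot.

carry_out([
  [1,0,-0.003,0.06,0,0,0],
  [1,0,-0.003,0.12,0,0,0],
  [1,0,-0.003,0.17,0,0,0],
  [1,0,-0.003,0.2,0,0,0],
  [1,0,-0.003,0.21,0,0,0],
  [1,0,-0.003,0.21,0,0,0],
  [0.8,0,-0.003,0.21,0,0,0],
  [0.7,0,-0.003,0.21,0,0,0],
])

```text
time: 20.28
tool_pos: [0.6412, -0.0027, 0.0141]
tool_rot: [0.0, 1.0, -0.0, 0.002]
contact_force: [-0.5, -0.9, -0.1]
gripper_width: 0.749
```

carry_out([
  [0.55,0,0,0,0,0,0],
  [0.4,0,0,0,0,0,0],
  [0.4,0,0,0,0,0,0],
  [0.4,0,0,0,0,0,0],
  [0.4,0,0,0,0,0,0],
  [0.4,0,0,0,0,0,0],
])

```text
time: 20.78
tool_pos: [0.6416, -0.0026, 0.0145]
tool_rot: [0.0, 1.0, -0.0, 0.002]
contact_force: [0.2, -0.7, 5.2]
gripper_width: 0.61
```

carry_out([
  [0.4,0,0,-0.05,0,0,0],
  [0.4,0,0,-0.12,0,0,0],
  [0.4,0,0,-0.18,0,0,0],
  [0.4,-0.01,-0.02,-0.2,0,0,0],
  [0.4,-0.04,-0.09,-0.2,0,0,0],
  [0.4,-0.08,-0.16,-0.2,0,0,0],
  [0.4,-0.11,-0.23,-0.2,0,0,0],
  [0.4,-0.15,-0.31,-0.2,0,0,0],
])

```text
time: 21.45
tool_pos: [0.5783, 0.1227, 0.091]
tool_rot: [0.0, 1.0, -0.001, -0.0]
contact_force: [0.0, -0.1, -2.3]
gripper_width: 0.607
```

carry_out([
  [0.4,-0.03,-0.07,0,0,0,0],
  [0.4,-0.07,-0.14,0,0,0,0],
  [0.4,-0.1,-0.21,0,0,0,0],
  [0.4,-0.14,-0.28,0,0,0,0],
  [0.4,-0.18,-0.36,0,0,0,0],
  [0.4,-0.21,-0.43,0,0,0,0],
  [0.4,-0.24,-0.49,0,0,0,0],
  [0.4,-0.25,-0.514,0,0,0,0],
])

```text
time: 22.12
tool_pos: [0.4767, 0.33, 0.0908]
tool_rot: [-0.0, 1.0, 0.002, -0.001]
contact_force: [0.5, -0.8, -1.6]
gripper_width: 0.606
```

carry_out([
  [0.4,0,0,0,0,0,0],
  [0.4,0,0,0,0,0,0],
  [0.4,0,0,0,0,0,0],
])

```text
time: 22.37
tool_pos: [0.4799, 0.3263, 0.0915]
tool_rot: [0.0, 1.0, -0.0, -0.0]
contact_force: [-0.4, -0.6, -1.9]
gripper_width: 0.61
```

```bash
python3 - <<'E'
from h import *
c=manip.camera_info('wrist');im=grab('wrist','w7')
print(manip.state()['tool_pos'])
L=cv2.cvtColor(cv2.GaussianBlur(im,(5,5),0),cv2.COLOR_RGB2LAB).astype(int)
m=((L[...,2]>131)&(L[...,0]>110)).astype(np.uint8);m[265:]=0
m=cv2.morphologyEx(m,cv2.MORPH_OPEN,np.ones((5,5)))
ct=max(cv2.findContours(m,0,cv2.CHAIN_APPROX_NONE)[0],key=cv2.contourArea)
print(cv2.boundingRect(ct))
pts=[p for p in ct[:,0] if p[1]<235]
P=np.array([onz('wrist',*map(float,p),.015,c)[:2] for p in pts])
from scipy.optimize import least_squares
r=least_squares(lambda q:np.hypot(P[:,0]-q[0],P[:,1]-q[1])-q[2],[.48,.327,.108],loss='soft_l1',f_scale=.002);print(r.x,np.abs(r.fun).mean())
cv2.drawContours(im,[ct],-1,(255,0,0),1);cv2.imwrite('pics/w7.png',im[:,:,::-1])
E
```

```text
[0.48009925 0.3261729  0.09161141]
(187, 66, 262, 199)
[0.53267804 0.32667992 0.06931704] 0.01614363075939352
```

View pics/w7.png

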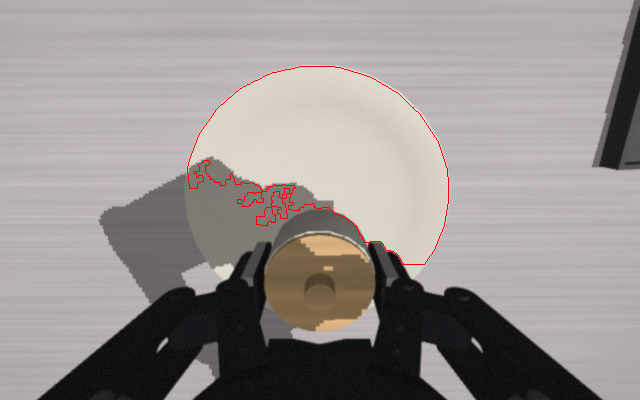

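```bash
python3 - <<'E'
from h import *
from scipy.optimize import least_squares
c=manip.camera_info('wrist');im=cv2.imread('pics/w7.png').astype(int)
v,u=np.where((im[...,2]>240)&(im[...,1]<30)&(im[...,0]<30))
for lim in(150,):
  k=(v<lim)|((u>400)&(v<255));P=np.array([onz('wrist',float(a),float(b),.015,c)[:2] for a,b in zip(u[k],v[k])])
  r=least_squares(lambda q:np.hypot(P[:,0]-q[0],P[:,1]-q[1])-q[2],[.48,.327,.108],loss='soft_l1',f_scale=.002);print(r.x,np.abs(r.fun).mean())
  r=least_squares(lambda q:np.hypot(P[:,0]-q[0],P[:,1]-q[1])-.1075,[.48,.327],loss='soft_l1',f_scale=.002);print(r.x,np.abs(r.fun).mean())
E
```

```text
[0.48004642 0.32859836 0.10694847] 0.00026485073155113864
[0.47941757 0.32889514] 0.00031543550024919675
```

Plate rim fit centre is (0.480, 0.3287), so a small shift of 1–1.5 mm, then lower.

carry_out([
  [0.4,0.003,-0.004,0.04,0,0,0],
  [0.4,0.003,-0.004,0.1,0,0,0],
  [0.4,0.003,-0.004,0.15,0,0,0],
  [0.4,0.003,-0.004,0.175,0,0,0],
  [0.4,0.003,-0.004,0.185,0,0,0],
  [0.4,0.003,-0.004,0.188,0,0,0],
  [0.4,0.003,-0.004,0.188,0,0,0],
])

```text
time: 23.0
tool_pos: [0.4818, 0.3285, 0.0172]
tool_rot: [-0.0, 1.0, -0.001, 0.0]
contact_force: [-0.1, 1.5, -0.9]
gripper_width: 0.611
```

carry_out([
  [0.4,0,0,0.002,0,0,0],
  [0.4,0,0,0.004,0,0,0],
  [0.4,0,0,0.004,0,0,0],
])

```text
time: 23.25
tool_pos: [0.4819, 0.329, 0.0165]
tool_rot: [-0.0, 1.0, -0.0, 0.001]
contact_force: [-1.0, -2.0, 3.7]
gripper_width: 0.613
```

carry_out([
  [0.65,0,0,0,0,0,0],
  [0.8,0,0,0,0,0,0],
  [0.85,0,0,0,0,0,0],
  [0.85,0,0,-0.05,0,0,0],
  [0.9,0,0,-0.15,0,0,0],
  [1,0,0,-0.25,0,0,0],
  [1,0,0,-0.35,0,0,0],
  [1,0,0,-0.45,0,0,0],
])

```text
time: 23.92
tool_pos: [0.4805, 0.3288, 0.1967]
tool_rot: [0.0, 1.0, -0.0, -0.0]
contact_force: [1.6, 0.6, 0.2]
gripper_width: 0.998
```

```bash
python3 - <<'E'
from h import *
c=manip.camera_info('wrist');im=grab('wrist','w8')
print(manip.state()['tool_pos'])
L=cv2.cvtColor(im,cv2.COLOR_RGB2LAB).astype(int)
m=(L[...,2]>150).astype(np.uint8);m[:,:230]=0;m[:,410:]=0
ct=max(cv2.findContours(m,0,cv2.CHAIN_APPROX_NONE)[0],key=cv2.contourArea)
P=np.array([onz('wrist',u,v,.045,c)[:2]*1000 for u,v in ct[:,0]],np.float32);print(cv2.minEnclosingCircle(P),cv2.boundingRect(ct))
E
```

```text
[0.48477467 0.33113589 0.20744258]
((480.5412902832031, 329.05328369140625), 25.4946346282959) (296, 163, 47, 45)
```

carry_out([
  [1,0.01,0.08,0,0,0,0],
  [1,0.02,0.17,0,0,0,0],
  [1,0.03,0.26,0,0,0,0],
  [1,0.04,0.35,0,0,0,0],
  [1,0.05,0.44,0,0,0,0],
  [1,0.06,0.53,0,0,0,0],
  [1,0.07,0.62,0,0,0,0],
  [1,0.08,0.71,0,0,0,0],
])

```text
time: 24.63
tool_pos: [0.5127, 0.0433, 0.1949]
tool_rot: [-0.0, 1.0, 0.0, 0.0]
contact_force: [0.3, -0.0, -0.0]
gripper_width: 1.001
```

carry_out([
  [1,0.01,0.09,0,0,0,0],
  [1,0.02,0.18,0,0,0,0],
  [1,0.03,0.27,0,0,0,0],
  [1,0.04,0.36,0,0,0,0],
  [1,0.05,0.45,0,0,0,0],
  [1,0.06,0.54,0,0,0,0],
  [1,0.07,0.63,0,0,0,0],
  [1,0.08,0.72,0,0,0,0],
])

```text
time: 25.3
tool_pos: [0.5447, -0.2448, 0.1947]
tool_rot: [-0.0, 1.0, -0.0, 0.0]
contact_force: [0.2, 0.3, 0.8]
gripper_width: 1.003
```

Pot on plate at (0.4805, 0.3291) against the plate centre (0.480, 0.3287). Now the shaker goes back.

carry_out([
  [1,0.01,0.09,0,0,0,0],
  [1,0.016,0.17,0,0,0,0],
  [1,0.018,0.22,0,0,0,0],
  [1,0.018,0.22,0.04,0,0,0],
  [1,0.018,0.22,0.04,0,0,0],
  [1,0.018,0.22,0.04,0,0,0],
  [1,0.018,0.22,0.04,0,0,0],
])

```text
time: 25.88
tool_pos: [0.552, -0.3304, 0.1789]
tool_rot: [-0.0, 1.0, 0.0, -0.0]
contact_force: [0.3, 0.0, -0.1]
gripper_width: 0.999
```

carry_out([
  [1,-0.004,0.008,0.06,0,0,0],
  [1,-0.004,0.008,0.13,0,0,0],
  [1,-0.004,0.008,0.18,0,0,0],
  [1,-0.004,0.008,0.202,0,0,0],
  [1,-0.004,0.008,0.202,0,0,0],
  [1,-0.004,0.008,0.202,0,0,0],
  [1,-0.004,0.008,0.202,0,0,0],
])

```text
time: 26.47
tool_pos: [0.5516, -0.3348, 0.1007]
tool_rot: [0.001, 1.0, 0.0, 0.001]
contact_force: [-0.4, 0.2, 0.8]
gripper_width: 0.996
```

carry_out([
  [0.8,0,0,0.005,0,0,0],
  [0.65,0,0,0.005,0,0,0],
  [0.4,0,0,0.005,0,0,0],
  [0.3,0,0,0.005,0,0,0],
  [0.3,0,0,0.005,0,0,0],
  [0.3,0,0,0.005,0,0,0],
  [0.3,0,0,0.005,0,0,0],
  [0.3,0,0,0.005,0,0,0],
])

```text
time: 27.13
tool_pos: [0.5511, -0.335, 0.0977]
tool_rot: [0.001, 1.0, -0.0, 0.001]
contact_force: [-0.4, -0.6, 5.5]
gripper_width: 0.543
```

carry_out([
  [0.3,0,0,-0.05,0,0,0],
  [0.3,0,0,-0.13,0,0,0],
  [0.3,0,0,-0.2,0,0,0],
  [0.3,0,-0.02,-0.21,0,0,0],
  [0.3,0.02,-0.09,-0.21,0,0,0],
  [0.3,0.04,-0.17,-0.21,0,0,0],
  [0.3,0.05,-0.25,-0.21,0,0,0],
  [0.3,0.07,-0.33,-0.21,0,0,0],
])

```text
time: 27.8
tool_pos: [0.5768, -0.2, 0.1773]
tool_rot: [-0.001, 1.0, -0.0, -0.002]
contact_force: [0.1, 0.5, -2.2]
gripper_width: 0.542
```

carry_out([
  [0.3,0.02,-0.08,0,0,0,0],
  [0.3,0.03,-0.16,0,0,0,0],
  [0.3,0.05,-0.24,0,0,0,0],
  [0.3,0.07,-0.32,0,0,0,0],
  [0.3,0.08,-0.4,0,0,0,0],
  [0.3,0.1,-0.48,0,0,0,0],
  [0.3,0.12,-0.56,0,0,0,0],
  [0.3,0.13,-0.63,0,0,0,0],
])

```text
time: 28.47
tool_pos: [0.6291, 0.0524, 0.1774]
tool_rot: [-0.0, 1.0, 0.0, -0.002]
contact_force: [1.6, 0.6, -2.1]
gripper_width: 0.547
```

carry_out([
  [0.3,0,-0.023,0.03,0,0,0],
  [0.3,0,-0.023,0.09,0,0,0],
  [0.3,0,-0.023,0.14,0,0,0],
  [0.3,0,-0.023,0.17,0,0,0],
  [0.3,0,-0.023,0.18,0,0,0],
  [0.3,0,-0.023,0.18,0,0,0],
  [0.3,0,-0.023,0.18,0,0,0],
  [0.3,0,-0.023,0.18,0,0,0],
])

```text
time: 29.13
tool_pos: [0.6314, 0.0585, 0.1098]
tool_rot: [0.0, 1.0, -0.0, 0.001]
contact_force: [0.2, 0.0, -1.9]
gripper_width: 0.543
```

carry_out([
  [0.3,0.002,0,0.02,0,0,0],
  [0.3,0.002,0,0.04,0,0,0],
  [0.3,0.002,0,0.052,0,0,0],
  [0.3,0.002,0,0.054,0,0,0],
  [0.3,0.002,0,0.054,0,0,0],
  [0.3,0.002,0,0.054,0,0,0],
])

```text
time: 29.63
tool_pos: [0.6312, 0.0588, 0.0867]
tool_rot: [0.0, 1.0, -0.0, -0.0]
contact_force: [-0.8, -0.1, -0.9]
gripper_width: 0.543
```

carry_out([
  [0.3,0,0,-0.005,0,0,0],
  [0.3,0.004,0.001,-0.005,0,0,0],
  [0.3,0.004,0.001,-0.003,0,0,0],
  [0.3,0.004,0.001,0,0,0,0],
  [0.3,0.004,0.001,0.002,0,0,0],
  [0.3,0.004,0.001,0.002,0,0,0],
])

```text
time: 30.13
tool_pos: [0.6332, 0.0585, 0.0867]
tool_rot: [0.0, 1.0, -0.0, 0.0]
contact_force: [-1.5, -1.2, 1.8]
gripper_width: 0.539
```

carry_out([
  [0.6,0,0,0,0,0,0],
  [0.7,0,0,0,0,0,0],
  [0.9,0,0,0,0,0,0],
  [1,0,0,0,0,0,0],
  [1,0,0,-0.05,0,0,0],
  [1,0,0,-0.13,0,0,0],
  [1,0,0,-0.21,0,0,0],
  [1,0,0,-0.28,0,0,0],
])

```text
time: 30.8
tool_pos: [0.6329, 0.0585, 0.1997]
tool_rot: [-0.0, 1.0, -0.0, 0.0]
contact_force: [0.6, 0.0, 1.1]
gripper_width: 0.999
```

carry_out([
  [1,-0.02,0.06,0,0,0,0],
  [1,-0.05,0.14,0,0,0,0],
  [1,-0.08,0.22,0,0,0,0],
  [1,-0.12,0.3,0,0,0,0],
  [1,-0.16,0.38,0,0,0,0],
  [1,-0.2,0.46,0,0,0,0],
  [1,-0.24,0.54,0,0,0,0],
  [1,-0.28,0.62,0,0,0,0],
])

```text
time: 31.47
tool_pos: [0.5199, -0.1908, 0.198]
tool_rot: [0.0, 1.0, 0.0, 0.0]
contact_force: [0.5, -1.5, 0.2]
gripper_width: 1.001
```

carry_out([
  [1,-0.03,0.08,0.01,0,0,0],
  [1,-0.06,0.16,0.02,0,0,0],
  [1,-0.09,0.24,0.03,0,0,0],
  [1,-0.11,0.32,0.04,0,0,0],
  [1,-0.125,0.37,0.04,0,0,0],
  [1,-0.132,0.395,0.04,0,0,0],
  [1,-0.132,0.395,0.04,0,0,0],
  [1,-0.132,0.395,0.04,0,0,0],
])

```text
time: 32.13
tool_pos: [0.4682, -0.3472, 0.182]
tool_rot: [-0.0, 1.0, -0.0, 0.0]
contact_force: [0.7, -0.4, 0.0]
gripper_width: 0.998
```

carry_out([
  [1,-0.002,0.004,0.06,0,0,0],
  [1,-0.002,0.004,0.13,0,0,0],
  [1,-0.002,0.004,0.18,0,0,0],
  [1,-0.002,0.004,0.206,0,0,0],
  [1,-0.002,0.004,0.212,0,0,0],
  [1,-0.002,0.004,0.212,0,0,0],
  [1,-0.002,0.004,0.212,0,0,0],
])

```text
time: 32.72
tool_pos: [0.4682, -0.3492, 0.0987]
tool_rot: [0.001, 1.0, 0.0, 0.001]
contact_force: [-0.7, -0.3, 0.4]
gripper_width: 0.995
```

carry_out([
  [0.8,0,0.0015,0,0,0,0],
  [0.65,0,0.0015,0,0,0,0],
  [0.4,0,0.0015,0,0,0,0],
  [0.3,0,0.0015,0,0,0,0],
  [0.3,0,0.0015,0,0,0,0],
  [0.3,0,0.0015,0,0,0,0],
  [0.3,0,0.0015,0,0,0,0],
  [0.3,0,0.0015,0,0,0,0],
])

```text
time: 33.38
tool_pos: [0.468, -0.3506, 0.0987]
tool_rot: [0.001, 1.0, -0.0, 0.001]
contact_force: [-0.5, -0.9, 5.7]
gripper_width: 0.514
```

carry_out([
  [0.3,0,0,-0.05,0,0,0],
  [0.3,0,0,-0.13,0,0,0],
  [0.3,0,0,-0.2,0,0,0],
  [0.3,0.01,-0.02,-0.21,0,0,0],
  [0.3,0.05,-0.08,-0.21,0,0,0],
  [0.3,0.09,-0.15,-0.21,0,0,0],
  [0.3,0.13,-0.22,-0.21,0,0,0],
  [0.3,0.17,-0.29,-0.21,0,0,0],
])

```text
time: 34.05
tool_pos: [0.5347, -0.2315, 0.1787]
tool_rot: [-0.001, 1.0, -0.0, -0.001]
contact_force: [0.1, 0.3, -2.2]
gripper_width: 0.515
```

carry_out([
  [0.3,0.04,-0.07,0,0,0,0],
  [0.3,0.08,-0.14,0,0,0,0],
  [0.3,0.12,-0.21,0,0,0,0],
  [0.3,0.16,-0.28,0,0,0,0],
  [0.3,0.2,-0.34,0,0,0,0],
  [0.3,0.23,-0.38,0,0,0,0],
  [0.3,0.247,-0.4015,0,0,0,0],
  [0.3,0.247,-0.4015,0,0,0,0],
])

```text
time: 34.72
tool_pos: [0.6339, -0.0709, 0.179]
tool_rot: [-0.001, 1.0, 0.001, -0.001]
contact_force: [0.0, 0.6, -3.3]
gripper_width: 0.518
```

carry_out([
  [0.3,0,0,0.04,0,0,0],
  [0.3,0,0,0.1,0,0,0],
  [0.3,0,0,0.15,0,0,0],
  [0.3,0,0,0.18,0,0,0],
  [0.3,0,0,0.2,0,0,0],
  [0.3,0,0,0.2,0,0,0],
  [0.3,0,0,0.2,0,0,0],
])

```text
time: 35.3
tool_pos: [0.6339, -0.0737, 0.1012]
tool_rot: [0.0, 1.0, -0.0, -0.0]
contact_force: [0.5, -0.6, -2.0]
gripper_width: 0.522
```

carry_out([
  [0.3,0.003,0.001,0.01,0,0,0],
  [0.3,0.003,0.001,0.02,0,0,0],
  [0.3,0.003,0.001,0.028,0,0,0],
  [0.3,0.003,0.001,0.028,0,0,0],
  [0.3,0.003,0.001,0.028,0,0,0],
])

```text
time: 35.72
tool_pos: [0.6351, -0.0735, 0.0898]
tool_rot: [-0.0, 1.0, -0.0, -0.0]
contact_force: [-0.9, 0.1, -2.2]
gripper_width: 0.516
```

carry_out([
  [0.3,-0.001,0.001,0.002,0,0,0],
  [0.3,-0.001,0.001,0.004,0,0,0],
  [0.3,-0.001,0.001,0.006,0,0,0],
  [0.3,-0.001,0.001,0.007,0,0,0],
  [0.3,-0.001,0.001,0.007,0,0,0],
])

```text
time: 36.13
tool_pos: [0.6351, -0.074, 0.0877]
tool_rot: [0.0, 1.0, -0.0, 0.0]
contact_force: [-0.9, 0.2, 0.2]
gripper_width: 0.518
```

carry_out([
  [0.3,0,0,0.001,0,0,0],
  [0.6,0,0,0.001,0,0,0],
  [0.8,0,0,0.001,0,0,0],
  [1,0,0,0,0,0,0],
  [1,0,0,-0.05,0,0,0],
  [1,0,0,-0.13,0,0,0],
  [1,0,0,-0.21,0,0,0],
  [1,0,0,-0.28,0,0,0],
])

```text
time: 36.8
tool_pos: [0.635, -0.0739, 0.2009]
tool_rot: [0.0, 1.0, -0.0, 0.0]
contact_force: [1.0, 0.1, -0.2]
gripper_width: 0.998
```

carry_out([
  [1,-0.05,0.06,0,0,0,0],
  [1,-0.11,0.13,0,0,0,0],
  [1,-0.17,0.2,0,0,0,0],
  [1,-0.23,0.27,0,0,0,0],
  [1,-0.29,0.34,0,0,0,0],
  [1,-0.35,0.41,0,0,0,0],
  [1,-0.41,0.48,0,0,0,0],
  [1,-0.47,0.55,0,0,0,0],
])

```text
time: 37.47
tool_pos: [0.4455, -0.295, 0.1993]
tool_rot: [0.0, 1.0, 0.0, 0.0]
contact_force: [0.7, -0.4, 0.7]
gripper_width: 0.999
```

carry_out([
  [1,-0.06,0.07,0,0,0,0],
  [1,-0.12,0.14,0,0,0,0],
  [1,-0.15,0.17,0.02,0,0,0],
  [1,-0.154,0.17,0.04,0,0,0],
  [1,-0.154,0.17,0.04,0,0,0],
  [1,-0.154,0.17,0.04,0,0,0],
  [1,-0.154,0.17,0.04,0,0,0],
])

```text
time: 38.05
tool_pos: [0.386, -0.361, 0.1831]
tool_rot: [-0.0, 1.0, 0.001, 0.0]
contact_force: [0.8, -0.7, 0.3]
gripper_width: 1.002
```

carry_out([
  [1,-0.001,0,0.06,0,0,0],
  [1,-0.001,0,0.13,0,0,0],
  [1,-0.001,0,0.18,0,0,0],
  [1,-0.001,0,0.21,0,0,0],
  [1,-0.001,0,0.216,0,0,0],
  [1,-0.001,0,0.216,0,0,0],
  [1,-0.001,0,0.216,0,0,0],
])

```text
time: 38.63
tool_pos: [0.3857, -0.3624, 0.0982]
tool_rot: [0.001, 1.0, 0.0, 0.001]
contact_force: [0.1, -1.0, 0.0]
gripper_width: 0.999
```

carry_out([
  [0.8,0,0,0,0,0,0],
  [0.6,0,0,0,0,0,0],
  [0.4,0,0,0,0,0,0],
  [0.2,0,0,0,0,0,0],
  [0.2,0,0,0,0,0,0],
  [0.2,0,0,0,0,0,0],
  [0.2,0,0,0,0,0,0],
  [0.2,0,0,0,0,0,0],
])

```text
time: 39.3
tool_pos: [0.3852, -0.3624, 0.0978]
tool_rot: [0.001, 1.0, -0.0, 0.0]
contact_force: [-0.5, 1.4, 4.8]
gripper_width: 0.433
```

carry_out([
  [0.2,0,0,-0.05,0,0,0],
  [0.2,0,0,-0.13,0,0,0],
  [0.2,0,0,-0.2,0,0,0],
  [0.2,0.01,-0.02,-0.21,0,0,0],
  [0.2,0.04,-0.08,-0.21,0,0,0],
  [0.2,0.08,-0.15,-0.21,0,0,0],
  [0.2,0.12,-0.22,-0.21,0,0,0],
  [0.2,0.16,-0.29,-0.21,0,0,0],
])

```text
time: 39.97
tool_pos: [0.4484, -0.2437, 0.1785]
tool_rot: [-0.001, 1.0, -0.001, -0.001]
contact_force: [0.3, -0.7, -2.8]
gripper_width: 0.436
```

carry_out([
  [0.2,0.04,-0.08,0,0,0,0],
  [0.2,0.08,-0.16,0,0,0,0],
  [0.2,0.13,-0.24,0,0,0,0],
  [0.2,0.18,-0.32,0,0,0,0],
  [0.2,0.22,-0.4,0,0,0,0],
  [0.2,0.26,-0.48,0,0,0,0],
  [0.2,0.3,-0.55,0,0,0,0],
  [0.2,0.3215,-0.586,0,0,0,0],
])

```text
time: 40.63
tool_pos: [0.5773, -0.0076, 0.1783]
tool_rot: [-0.001, 1.0, 0.001, -0.001]
contact_force: [1.0, 0.6, -1.7]
gripper_width: 0.438
```

carry_out([
  [0.2,0,0,0.02,0,0,0],
  [0.2,0,0,0.08,0,0,0],
  [0.2,0,0,0.14,0,0,0],
  [0.2,0,0,0.18,0,0,0],
  [0.2,0,0,0.2,0,0,0],
  [0.2,0,0,0.2,0,0,0],
  [0.2,0,0,0.2,0,0,0],
])

```text
time: 41.22
tool_pos: [0.5767, -0.0117, 0.0998]
tool_rot: [-0.0, 1.0, -0.0, -0.001]
contact_force: [-0.5, 0.4, -1.7]
gripper_width: 0.437
```

Need (0.5778, -0.0119, 0.0868).

carry_out([
  [0.2,0.003,0,0.01,0,0,0],
  [0.2,0.003,0,0.02,0,0,0],
  [0.2,0.003,0,0.027,0,0,0],
  [0.2,0.003,0,0.027,0,0,0],
  [0.2,0.003,0,0.027,0,0,0],
])

```text
time: 41.63
tool_pos: [0.5787, -0.0115, 0.09]
tool_rot: [0.0, 1.0, -0.0, 0.0]
contact_force: [-0.3, -0.7, -1.7]
gripper_width: 0.435
```

carry_out([
  [0.2,0,0,0.002,0,0,0],
  [0.2,0,0,0.004,0,0,0],
  [0.2,0,0,0.006,0,0,0],
  [0.2,0,0,0.006,0,0,0],
  [0.2,0,0,0.006,0,0,0],
])

```text
time: 42.05
tool_pos: [0.5786, -0.0115, 0.0875]
tool_rot: [-0.0, 1.0, -0.0, -0.0]
contact_force: [1.1, 0.4, -3.4]
gripper_width: 0.433
```

carry_out([
  [0.2,-0.002,0.001,0,0,0,0],
  [0.2,-0.002,0.001,0.001,0,0,0],
  [0.2,-0.002,0.001,0.002,0,0,0],
  [0.2,-0.002,0.001,0.003,0,0,0],
  [0.2,-0.002,0.001,0.003,0,0,0],
])

```text
time: 42.47
tool_pos: [0.5782, -0.0119, 0.087]
tool_rot: [0.0, 1.0, -0.0, 0.0]
contact_force: [-0.1, 0.7, 1.1]
gripper_width: 0.434
```

carry_out([
  [0.2,0,0,0.001,0,0,0],
  [0.5,0,0,0.001,0,0,0],
  [0.7,0,0,0.001,0,0,0],
  [1,0,0,0,0,0,0],
  [1,0,0,-0.05,0,0,0],
  [1,0,0,-0.13,0,0,0],
  [1,0,0,-0.21,0,0,0],
  [1,0,0,-0.3,0,0,0],
])

```text
time: 43.13
tool_pos: [0.5769, -0.0118, 0.2062]
tool_rot: [-0.0, 1.0, -0.0, -0.001]
contact_force: [-0.6, 0.0, 0.5]
gripper_width: 1.004
```

carry_out([
  [1,-0.05,0.07,-0.05,0,0,0],
  [1,-0.1,0.14,-0.1,0,0,0],
  [1,-0.15,0.2,-0.15,0,0,0],
  [1,-0.2,0.27,-0.2,0,0,0],
  [1,-0.25,0.33,-0.22,0,0,0],
  [1,-0.3,0.4,-0.22,0,0,0],
  [1,-0.35,0.47,-0.22,0,0,0],
  [1,-0.4,0.54,-0.22,0,0,0],
])

```text
time: 43.8
tool_pos: [0.4167, -0.229, 0.2948]
tool_rot: [0.0, 1.0, 0.0, 0.001]
contact_force: [0.5, -0.8, 0.7]
gripper_width: 0.999
```

carry_out([
  [1,-0.03,0.09,0,0,0,0],
  [1,-0.06,0.18,0,0,0,0],
  [1,-0.09,0.27,0,0,0,0],
  [1,-0.12,0.36,0,0,0,0],
  [1,-0.15,0.45,0,0,0,0],
  [1,-0.15,0.54,0,0,0,0],
  [1,-0.15,0.6,0,0,0,0],
  [1,-0.15,0.6,0,0,0,0],
])

```text
time: 44.47
tool_pos: [0.3565, -0.4715, 0.2932]
tool_rot: [0.0, 1.0, -0.002, -0.001]
contact_force: [-0.5, -0.4, 0.2]
gripper_width: 0.996
```

```bash
python3 - <<'E'
from h import *
grab('top','top2');grab('side','side2');print(manip.state()['tool_pos'])
t0=cv2.imread('pics/top0.png');t=cv2.imread('pics/top2.png');s0=cv2.imread('pics/side0.png');s=cv2.imread('pics/side2.png')
f=lambda im:cv2.GaussianBlur(cv2.cvtColor(im,cv2.COLOR_BGR2GRAY),(3,3),0).astype(np.float32)
for nm,A,B,boxes in(('top',t0,t,dict(shaker=(280,172,307,198),squeezer=(338,172,366,204),mill=(311,198,336,228),tray=(278,225,300,245),tumbler=(205,120,242,160),or1=(255,115,288,152),bowl=(393,118,445,168))),('side',s0,s,dict(shaker=(270,165,300,232),mill=(314,155,342,225)))):
  A,B=f(A),f(B)
  for k,(x0,y0,x1,y1) in boxes.items():
    tpl=cv2.resize(A[y0:y1,x0:x1],None,fx=8,fy=8,interpolation=cv2.INTER_CUBIC);r=cv2.resize(B[y0-4:y1+4,x0-4:x1+4],None,fx=8,fy=8,interpolation=cv2.INTER_CUBIC)
    q=cv2.matchTemplate(r,tpl,cv2.TM_CCOEFF_NORMED);_,v,_,l=cv2.minMaxLoc(q);print(nm,k,'shift px',(l[0]-32)/8,(l[1]-32)/8,round(v,3))
cv2.imwrite('pics/fin.png',np.vstack([np.hstack([cv2.resize(i[150:250,265:380],(400,348)) for i in(t0,t)]),np.hstack([cv2.resize(i[135:250,240:360],(400,250),interpolation=cv2.INTER_AREA) for i in (s0,s)])]))
E
```

```text
[ 0.35740689 -0.46826164  0.29362464]
top shaker shift px 0.125 -0.75 0.989
top squeezer shift px 0.0 -0.75 0.999
top mill shift px -0.125 0.125 0.961
top tray shift px 0.0 0.0 0.999
top tumbler shift px 0.0 0.0 0.999
top or1 shift px 0.0 0.0 0.999
top bowl shift px 0.0 0.0 0.999
side shaker shift px -0.375 0.0 0.955
side mill shift px 0.0 0.0 0.997
```

View pics/fin.png

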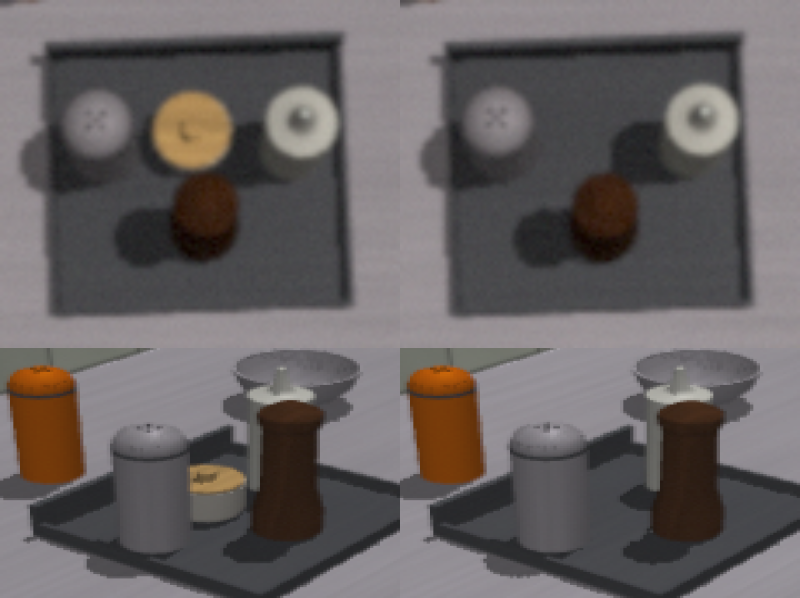

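View pics/top2.png

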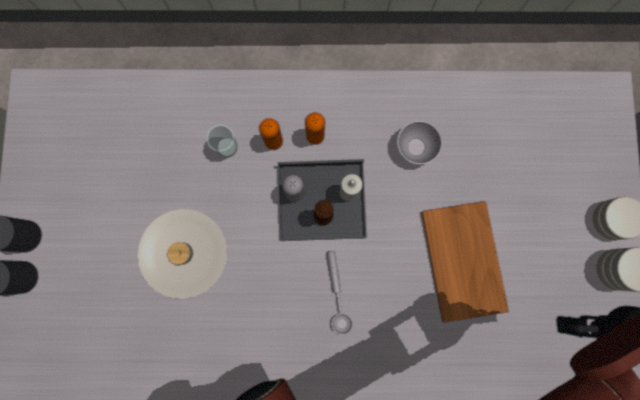

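Everything is upright. Shaker and squeezer are within about 1.5 mm of where they stood and the mill is within 0.3 mm. The bystanders haven't moved and the pot is centred on the plate. I'm handing the job in.

```bash
python3 -c "
from plant import manip
print(manip.job_done())"
```

```text
the job is handed in; nothing more can be done
None
```

The job is done and handed in at about 45 s on the robot's clock. I stood the mill, squeeze bottle and shaker on the board. Then I moved the pot to the middle of the plate and put the shaker, bottle and mill back on the tray.

**Tall pieces:** all three stand upright on the tray. Comparing the top camera's pictures from before and after, the mill is within about 0.3 mm of its old spot. The shaker and bottle each sit about 1.5 mm farther from the robot (0.75 px), which I left uncorrected.

**Pot:** it is at (0.4805, 0.329), less than 1 mm from the plate centre the wrist camera gave. The first top-camera estimate of that centre differed by about 3 mm in y. In the final top picture the pot looks centred on the plate.

**Bystanders:** the bowl, the tumbler and the one orange look-alike I measured show no shift. The spoon and the other look-alike were checked by eye only and look unmoved.

**Forces:** readings at the end of each move stayed at or below about 11 N while placing. The hardest contact was the shaker on the board, at 10.6 N vertical.

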